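# Hook the tube rack out of the roll-front sample cabinet

### The arm

A 6-joint arm with a two-finger parallel gripper is mounted at the origin on a cart in front of the work surface, level with it; the furniture and walls round the work are solid. World frame = base frame: x ahead of the robot, y to its left, z up, the work surface at z = 0. Lengths are in mm, angles in rad, forces in N, time in s.
With the tool pointing down it reaches from about 350 to 775 mm from the base axis. Payload 7.3 kg.
Tool frame: the origin (TCP) lies on the mounting face of the last link; the fingertips stand 178 mm ahead of it and the grasp point (between the pads) lies 159 mm ahead of it; z points along the fingers, y is the line along which they close (so a half turn about z gives the same grasp; the last joint's range is limited). The gripper opens to 92 mm and grips with 3 to 60 N. Pads are 19 mm wide; open, the fingers measure 130 mm over their backs; the gripper's body (75 mm by 190 mm) begins 47 mm behind the grasp point.
Start: joints at [1.049, 0.342, 1.524, -0, 1.275, -0.146], TCP at [192.663, 488.374, 404.741] pointing down, gripper open.
Joint ranges: [-2.53, 2.53], [-0.77, 2.02], [0.04, 2.7], [-1, 4.14], [0.28, 2.66], [-3.11, 3.11]. Speed limits (rad/s): [2.57, 2.57, 3.14, 3.14, 3.14, 3.14].

### API

Orientations are given as [roll, pitch, yaw] about the fixed x, y, z axes, in that order (R = Rz(yaw) Ry(pitch) Rx(roll)).
In Python, from plant import bot gives the robot as it stands.
- The arm moves only by the tool shift_gripper, called in YAML: its name, and indented under it one key for each argument. Schema: {"type":"object","properties":{"increments":{"type":"array","items":{"type":"array","items":{"type":"array","items":{"type":"number"},"minItems":5,"maxItems":5},"minItems":1,"maxItems":5},"minItems":1,"maxItems":1},"only":{"type":"string"},"quiet":{"type":"boolean"},"lines":{"type":"string"}},"required":["increments"],"additionalProperties":false}. increments is a list that holds a single list of rows (three levels of brackets), with 1 to 5 rows, each of 5 numbers: the finger opening in mm, then dx, dy, dz in mm, then a turn about the tool's z in rad; each row is the pose to reach, as a shift and turn from the pose commanded when the call began, along the tool's axes at that moment; what a row does not reach only later rows make up. A row lasts 1/8 s, in which the tool goes at most 62.5 mm and 0.188 rad, less where a joint would pass 70% of its speed; a pose out of reach is approached as far as the arm can. The fingers move at their own pace and stop on an object; the grip force is fixed at half the most. Time passes only in rows, so rows that do not move let the fingers close. The tool returns the time, the measured TCP pose, the force, the opening and the grip force at its end. only (a regular expression) keeps the lines of the reply that match it, lines (a string "A,B") keeps lines A to B, and quiet returns only ok. Input that does not fit is refused with a message, and nothing moves.
- bot.get_obs(): the state, without advancing time (a new reading comes with each control period).
- bot.capture(name): name is "side" or "top"; returns a dict with "color" (384x512x3 uint8, red, green, blue), "K" (3x3 intrinsics, pixels), "R" (3x3) and "t" (3): a world point X has camera coordinates R X + t. Camera axes: x right, y down, z forward; pixel columns grow to the right and rows downward; lengths in mm; the calibration is good to about 2 mm. A picture is of the moment at which its call begins. There is no depth.
- bot.close_job(): hands the job in; it is judged then, once.
The state is a dict: "time": time; "joint_positions": joint angles; "dq": joint speeds; "tau": joint torques, N m; "tool_pos": TCP position; "tcp_rot": TCP orientation; "contact_force": force on the tool from outside, world axes, zero at the start; "moment": the same for the moment, N m; "grip_width": finger opening in mm; "finger_force": force on a finger pad.
Only numpy, scipy, OpenCV 4.12 (cv2) and the standard library are available. Lean on these libraries where they do the work, as an engineer would, in place of code of your own. Each camera call takes 0.05 s, during which the arm holds its last target. There are 200 camera calls.

### The job

Roll the cabinet's slatted shutter up until it stays open by itself, then take the pull hook and use it, not your fingers, to draw the tube rack straight out of the cabinet on to the bench, so that it stands wholly in front of the cabinet and clear of the shutter with both tubes still upright in it. Then lay the hook down on the bench outside the cabinet and roll the shutter fully shut again. Leave the small bottle standing where it is in the cabinet, and do not disturb the timer on the bench.

Things in the scene. Friction and masses are not known exactly. Their poses are not given: they have to be found in the camera images.
- cabinet: White roll-front cabinet, fixed, 300 wide (y) x 276 deep (x) x 178 mm high, no floor: contents stand on the bench. Origin on the bench under its centre; +x points to its back wall, so the front looks along -x, roughly to the robot's right. Side walls 9 mm, front edge at x = -138 mm, rounded. Roof of thin bars from x = +35 mm back; the slatted shutter closes the rest of top and front.
- shutter (a joint): Roll-up angle, rad: 0 shut, 1.22 fully open (stop). Slats (5 mm thick, 15 mm gaps) run on a circle of 125 mm radius about the cabinet's y at x = 0, z = 35 mm. Let go below 0.3 it runs shut by its weight, beyond 0.85 it runs open and stays (damped, 1 to 2 s; friction may hold it between); 2 N at the bar move it. Open, its lower edge is 140 mm above the bench, the slats lie under roof and back.
- shutter_bar (a point): Middle of the shutter's round steel pull bar, 12 mm thick, 124 mm long along the cabinet's y, 36 mm free gap to the slats. At shutter angle q: cabinet x = -170.5 mm * cos(0.282 + q), z = 35 + 170.5 mm * sin(0.282 + q): shut at the front 82 mm above the bench, open on top 205 mm above it. It can turn between fingers that keep pointing down.
- hook: Pull hook, 0.16 kg. Black handle 110 long x 24 wide x 26 mm high, flat underside; 8 mm steel rod, cranked up 80 to 110 mm ahead of the handle's middle, then level with its axis 41.5 mm above the underside (37 mm free below), its tip bent straight down to underside level. Origin: handle's middle on the underside; +x towards the tip, +z up. Starts lying flat on the bench, right of the cabinet.
- hook_tip (a point): Lower end of the hook's tip, 220 mm ahead of the hook's origin (its +x), at the level of the handle's underside.
- rack: Tube rack, open frame 80 (x) x 116 (y) x 55 mm, about 0.12 kg, loose in the left or right half of the cabinet (y about +-70, x about 30 mm), facing front as the cabinet does. Origin: centre of underside. Top grid of bars 3 mm thick: along y at x = -38 to -34 (front bar), -2 to 2, 34 to 38; along x at y = +-16 to 20 mm. Front row of three openings empty, tubes in the back row.
- rack_opening (a point): Centre of the empty middle opening of the rack's front row, level with the rack's top (rack frame x = -18, y = 0, z = 55 mm). The front bar for the hook to pull is 16 mm ahead of it (rack -x).
- tube_1: 50 mL tube, 115 mm high, cap 33 mm wide, 0.05 kg, upright in the rack's back row at about y = +37 mm. Origin: its lower end.
- tube_2: 50 mL tube like tube_1, upright in the rack's back row at about y = -37 mm. Origin: its lower end.
- small_bottle: Glass screw-cap bottle, 47 mm wide, 103 mm high, 0.16 kg, loose in the half of the cabinet where the rack is not; stays in the cabinet. Origin: centre of its underside.
- timer: Small bench timer, 52 x 64 x 18 mm, loose, to the right of the hook; bystander. Origin: centre of its underside. Between it, the cabinet's front and the bench's near edge the bench is free but for the hook.

How it is judged:
By the outcome, as a careful person would: the job done as asked, in the order asked, and still so for the second after the job is handed in, with the robot touching nothing.
It also fails if it takes over 72 s, if anything falls off the work surface, if the arm or the gripper's body presses on something with over 40 N, if the wrist force passes 120 N, or if a joint passes its speed limit or range.

## Working session

There is one attempt and no reset: what is moved stays moved. The work goes in short steps, Python scripts to look and compute and a tool call to move; the robot and the scene stay as the last step left them, time stands still between calls to the robot, and variables do not carry over. Pictures are saved under pics/ and viewed, at most 10 in all, crops included, and the job is handed in when it is done.

```bash
ls; mkdir -p pics; python3 - <<'E'
from plant import bot
import cv2,json,numpy as np
o=bot.get_obs(); print({k:np.round(v,3).tolist() for k,v in o.items()})
for n in("side","top"):
    c=bot.capture(n); cv2.imwrite(f"pics/{n}0.png",c["color"][:,:,::-1]); np.savez(f"{n}0.npz",**c); print(n,c["K"].tolist(),np.round(c["R"],3).tolist(),c["t"].tolist(), (-c["R"].T@c["t"]).round())
E
```

```text
pics
plant.py
{'time': 0.0, 'joint_positions': [1.049, 0.343, 1.525, 0.0, 1.275, -0.146], 'dq': [0.0, -0.0, -0.002, 0.0, 0.002, -0.0], 'tau': [-0.002, -43.124, -24.422, 0.072, 0.056, -0.0], 'tool_pos': [192.578, 488.244, 404.026], 'tcp_rot': [-3.14, -0.0, 2.766], 'contact_force': [-0.458, 0.153, -0.754], 'moment': [0.027, 0.013, -0.059], 'finger_force': 0.0, 'grip_width': 92.036}
side [[407.8981557221827, 0.0, 254.03110932028565], [0.0, 407.8981557221827, 195.36508224425842], [0.0, 0.0, 1.0]] [[0.961, -0.275, 0.015], [-0.098, -0.394, -0.914], [0.257, 0.877, -0.405]] [-594.929282061626, 83.55870344492783, 1036.3787650842285] [  314. -1040.   505.]
top [[468.42255655626866, 0.0, 259.0755790146074], [0.0, 468.42255655626866, 188.98915638628162], [0.0, 0.0, 1.0]] [[0.022, -1.0, -0.002], [-0.99, -0.021, -0.14], [0.14, 0.005, -0.99]] [-168.92101912548065, 569.3815823470997, 1149.5753120956713] [ 406. -162. 1218.]
```

View pics/top0.png

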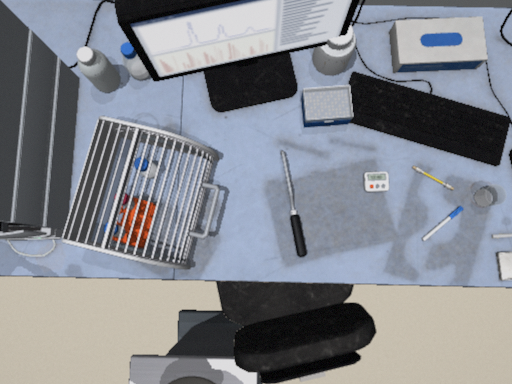

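View pics/side0.png

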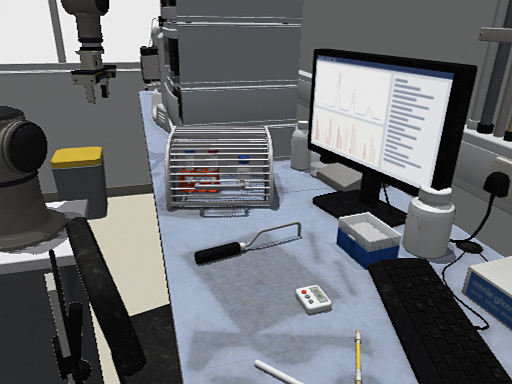

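The top view shows the cabinet at about (140,195), with its front facing image right and the bar at (209,210). The orange rack is in the lower (near) half at (135,220). The blue-capped bottle is at (142,163), the hook runs from its handle at (298,235) to its tip at (284,153), and the timer is at (376,182). In the side view, the bar is at about (220,186), the hook handle at (218,253), the tip at (299,237) and the timer at (313,298).

```bash
python3 - <<'E'
import cv2
a=cv2.imread("pics/top0.png")[110:270,60:320]; cv2.imwrite("pics/topc.png",cv2.resize(a,None,fx=3,fy=3,interpolation=cv2.INTER_CUBIC))
a=cv2.imread("pics/side0.png")[110:275,150:320]; cv2.imwrite("pics/sidec.png",cv2.resize(a,None,fx=3.6,fy=3.6,interpolation=cv2.INTER_CUBIC))
E
```

```text
(no output)
```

View pics/topc.png

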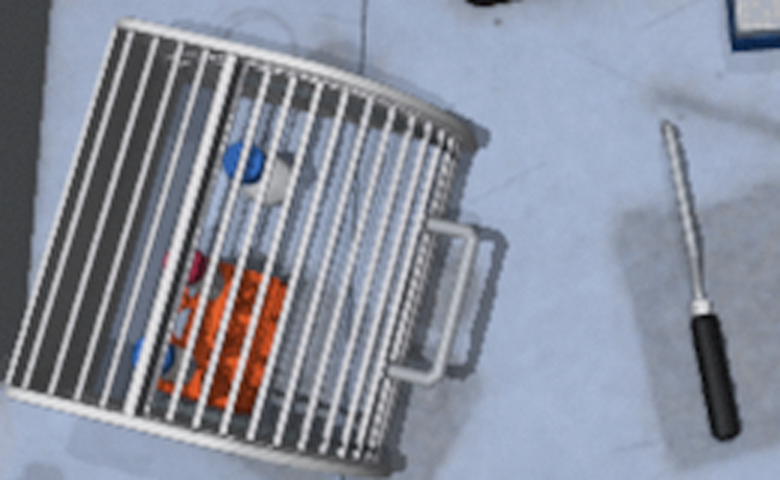

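View pics/sidec.png

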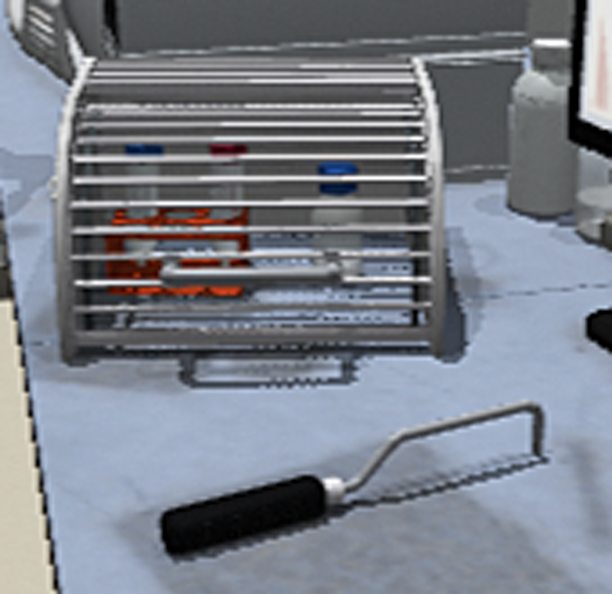

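The top crop shows the bar ends at (475,233) and (437,378), the caps at (188,265) and (152,355), and the rack's front edge running (285,275) to (255,410). The side crop shows the bar ends at (165,272) and (343,270), the caps at (228,149) and (143,149), and the hook tip at (541,459).

```bash
cat > h.py <<'E'
import numpy as np
C={n:dict(np.load(f"{n}0.npz")) for n in("top","side")}
def crop(n,p): return ((p[0]+.5)/3-.5+60,(p[1]+.5)/3-.5+110) if n=="top" else ((p[0]+.5)/3.6-.5+150,(p[1]+.5)/3.6-.5+110)
def ray(n,p):
    c=C[n]; d=c["R"].T@np.linalg.inv(c["K"])@[p[0],p[1],1]; return -c["R"].T@c["t"], d/np.linalg.norm(d)
def plane(n,p,z):
    o,d=ray(n,p); return o+d*(z-o[2])/d[2]
def tri(pt,ps):
    (a,u),(b,v)=ray("top",pt),ray("side",ps)
    s=np.linalg.lstsq(np.c_[u,-v],b-a,rcond=None)[0]; P,Q=a+u*s[0],b+v*s[1]
    return (P+Q)/2,np.linalg.norm(P-Q)
def proj(n,X):
    c=C[n]; q=c["K"]@(c["R"]@np.array(X)+c["t"]); return q[:2]/q[2]
E
python3 - <<'E'
from h import *
T=lambda a,b:tri(crop("top",a),crop("side",b))
for k,a,b in [("bar near",(437,378),(165,272)),("bar far",(475,233),(343,270)),("wall front near",(400,470),(68,360)),("wall front far",(484,140),(460,354)),
 ("cap blue",(152,355),(143,149)),("cap red",(188,265),(228,149)),("bottle cap",(243,162),(337,166)),
 ("handle rear top",(726,436),(165,512)),("ferrule",(701,306),(334,488)),("tip corner",(668,126),(536,406)),("rod bend",(695,240),(400,435))]:
    P,e=T(a,b); print(k,P.round(1),round(e,1))
for p in [(285,277),(253,410),(188,395),(222,268)]: print("rack top",plane("top",crop("top",p),55).round(1))
for p in [(541,459)]: print("tip low",plane("side",crop("side",p),0).round(1))
for p in [(107,294),(240,294)]: print("rack front bottom",plane("side",crop("side",p),0).round(1))
print("bar top z82",[plane("top",crop("top",p),82).round(1) for p in[(437,378),(475,233)]])
# timer by plane
print("timer",plane("top",(376,182),18).round(1))
# handle mask
import cv2
m=(C["top"]["color"].max(2)<50).astype(np.uint8); m[:200]=0;m[262:]=0;m[:,:280]=0;m[:,320:]=0
ys,xs=np.nonzero(m);c=np.array([xs.mean(),ys.mean()]);w,v=np.linalg.eigh(np.cov(xs,ys));print("handle",len(xs),plane("top",c,20).round(1),[plane("top",c+k*v[:,1]*20,20).round(1) for k in(-1,1)])
m=((C["side"]["color"].max(2)<50)).astype(np.uint8); m[:235]=0;m[270:]=0;m[:,:190]=0;m[:,250:]=0
ys,xs=np.nonzero(m);print(len(xs),"tri",tri(c,(xs.mean(),ys.mean())))
E
```

```text
bar near [448.2 -29.6  85.8] 3.9
bar far [572.  -57.   85.4] 7.2
wall front near [373.8   8.4   4. ] 1.6
wall front far [667.6 -54.7   3.1] 8.9
cap blue [461.7 192.1 111. ] 1.1
cap red [532.7 167.7 113.5] 2.3
bottle cap [619.8 131.5 102.9] 0.1
handle rear top [ 408.8 -267.2   26.7] 1.1
ferrule [ 519.8 -245.9   14.5] 0.8
tip corner [ 671.3 -214.1   38.4] 0.3
rod bend [ 569.7 -237.5   42.7] 5.9
rack top [532.3 103.5  55. ]
rack top [421.9 124.   55. ]
rack top [433.  178.2  55. ]
rack top [538.7 156.5  55. ]
tip low [ 674.6 -220.8    0. ]
rack front bottom [417.6 139.8   0. ]
rack front bottom [528.6 112.2   0. ]
bar top z82 [array([450.3, -29.4,  82. ]), array([568.9, -55.9,  82. ])]
timer [ 600.9 -458.8   18. ]
handle 276 [ 460.5 -258.4   20. ] [array([ 510.3, -248.1,   20. ]), array([ 411.2, -268.7,   20. ])]
625 tri (array([ 460.5133632 , -259.10093883,   11.09102675]), np.float64(0.7172340158295988))
```

```bash
cat >> h.py <<'E'
from plant import bot
from scipy.spatial.transform import Rotation as Ro
YC=1.356; ex=np.array([np.cos(YC),np.sin(YC),0]); ey=np.array([-ex[1],ex[0],0])
O=np.array([510,-43,0])+163.7*ex
def cab(x,y,z): return O+x*ex+y*ey+np.array([0,0,z])
def go(G,yaw=None):
    "shift in tool axes to bring the grasp point to world G"
    o=bot.get_obs(); R=Ro.from_euler("xyz",o["tcp_rot"]).as_matrix()
    g=np.array(o["tool_pos"])+159*R[:,2]; d=R.T@(np.array(G)-g)
    t=None if yaw is None else -((yaw-o["tcp_rot"][2]+np.pi)%(2*np.pi)-np.pi)
    return d.round(1).tolist(), None if t is None else round(t,3)
E
python3 - <<'E'
from h import *
print(O, go([510,-43,245],2.926), go([510,-43,87]), proj("top",cab(-138,150,0)))
E
```

```text
[544.89239962 116.9381457    0.        ] ([-490.3, -377.5, 0.5], np.float64(-0.16)) ([-490.3, -377.3, 158.5], None) [190.88061478 268.48651946]
```

shift_gripper:
  increments:
    - [[26, -45, -35, 0, -0.08], [26, -90, -70, 0, -0.16], [26, -135, -105, 0, -0.16], [26, -180, -140, 0, -0.16], [26, -225, -175, 0, -0.16]]

```text
time: 0.72
tool_pos: [338.2, 241.4, 404.6]
tcp_rot: [3.142, -0.0, 2.926]
contact_force: [0.5, 0.0, -0.1]
grip_width: 46.4
finger_force: 0.0
```

shift_gripper:
  increments:
    - [[26, -30, -51, 0, 0], [26, -60, -102, 0, 0], [26, -90, -153, 0, 0], [26, -120, -200, 0, 0], [26, -120, -200, 0, 0]]

```text
time: 1.35
tool_pos: [413.0, 18.9, 404.4]
tcp_rot: [-3.141, -0.0, 2.92]
contact_force: [0.7, 1.3, -0.3]
grip_width: 25.9
finger_force: 0.0
```

```bash
python3 - <<'E'
from h import *
print(go([510,-43,120],2.926))
E
```

```text
([-108.3, -38.9, 125.4], np.float64(-0.006))
```

shift_gripper:
  increments:
    - [[26, -36, -13, 0, -0.006], [26, -72, -26, 20, -0.006], [26, -108, -39, 60, -0.006], [26, -108, -39, 100, -0.006], [26, -108, -39, 125, -0.006]]

```text
time: 1.98
tool_pos: [508.7, -38.1, 277.3]
tcp_rot: [3.141, -0.004, 2.932]
contact_force: [0.9, 0.3, -0.6]
grip_width: 26.2
finger_force: 0.0
```

```bash
python3 - <<'E'
from h import *
import cv2
print(go([510,-43,87],2.926))
for n in("top","side"):
    c=bot.capture(n)["color"][:,:,::-1]; 
    cv2.imwrite(f"pics/{n}1.png",c)
a=cv2.imread("pics/top1.png")[150:270,130:270];b=cv2.imread("pics/side1.png")[100:220,150:290]
cv2.imwrite("pics/g1.png",cv2.resize(np.hstack([a,b]),None,fx=2.8,fy=2.8,interpolation=cv2.INTER_CUBIC))
E
```

```text
([-3.0, -4.6, 31.3], np.float64(0.006))
```

View pics/g1.png

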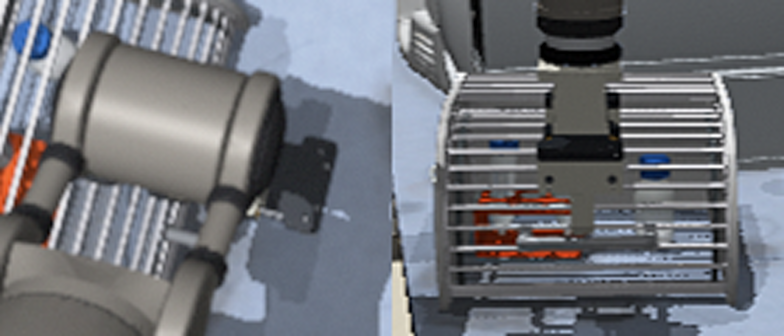

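The gripper at (580,150) is above the bar at (590,240), in line with it and not touching. The gripper body's inner end would come close to the slats at full depth, so I'll grip the bar near the fingertips.

shift_gripper:
  increments:
    - [[26, -3, -4.6, 8, 0.006], [26, -3, -4.6, 14, 0.006], [26, -3, -4.6, 19, 0.006], [26, -3, -4.6, 21, 0.006]]

```text
time: 2.58
tool_pos: [511.2, -44.3, 258.7]
tcp_rot: [3.141, 0.0, 2.926]
contact_force: [-0.7, 0.8, -0.0]
grip_width: 25.8
finger_force: 0.0
```

shift_gripper:
  increments:
    - [[3, 0, 0, 0, 0], [3, 0, 0, 0, 0], [3, 0, 0, 0, 0], [3, 0, 0, 0, 0]]

```text
time: 3.08
tool_pos: [511.7, -41.8, 258.8]
tcp_rot: [3.136, 0.001, 2.925]
contact_force: [4.5, 17.3, -2.3]
grip_width: 11.2
finger_force: 30.0
```

```bash
python3 - <<'E'
from h import *
print(go([510,-43,97],2.926))
E
```

```text
([1.5, -2.5, 2.8], np.float64(-0.001))
```

shift_gripper:
  increments:
    - [[3, 0, 2.5, 0, 0], [3, 0, 5, -8, 0], [3, 0, 8, -16, 0], [3, 0, 11, -24, 0], [3, 0, 15, -31.6, 0]]

```text
time: 3.7
tool_pos: [514.6, -29.0, 290.4]
tcp_rot: [3.14, -0.0, 2.926]
contact_force: [2.6, 4.1, -4.9]
grip_width: 10.9
finger_force: 30.0
```

shift_gripper:
  increments:
    - [[3, 0, 4, -8, 0], [3, 0, 8.5, -14.7, 0], [3, 0, 13, -22, 0], [3, 0, 18.7, -28.4, 0], [3, 0, 18.7, -28.4, 0]]

```text
time: 4.32
tool_pos: [518.5, -11.2, 319.2]
tcp_rot: [-3.142, 0.0, 2.926]
contact_force: [1.9, 1.6, -2.2]
grip_width: 10.7
finger_force: 30.0
```

shift_gripper:
  increments:
    - [[3, 0, 11.4, -12.7, 0], [3, 0, 24, -24.2, 0], [3, 0, 37.7, -34.3, 0], [3, 0, 52.3, -43.1, 0], [3, 0, 67.8, -50.3, 0]]

```text
time: 4.95
tool_pos: [532.8, 54.9, 372.4]
tcp_rot: [-3.139, 0.003, 2.926]
contact_force: [-5.1, -6.5, 15.2]
grip_width: 7.8
finger_force: 30.1
```

shift_gripper:
  increments:
    - [[3, 0, 8, -3, 0], [3, 0, 16, -5.7, 0], [3, 0, 32.6, -9.7, 0], [3, 0, 46, -11.8, 0], [3, 0, 46, -11.8, 0]]

```text
time: 5.58
tool_pos: [542.7, 101.5, 386.4]
tcp_rot: [3.139, 0.007, 2.927]
contact_force: [-7.0, -0.6, 24.2]
grip_width: 5.2
finger_force: 28.1
```

```bash
python3 - <<'E'
from h import *
o=bot.get_obs();print(np.array(o["joint_positions"]).round(2)); 
E
```

```text
[ 0.05  0.4   1.48  0.    1.25 -1.31]
```

shift_gripper:
  increments:
    - [[40, 0, 0, 0, 0], [40, 0, 0, -10, 0], [40, 0, 0, -50, 0], [60, 0, 0, -60, 0], [60, 0, 0, -60, 0]]

```text
time: 6.2
tool_pos: [542.7, 99.9, 441.3]
tcp_rot: [3.141, 0.001, 2.926]
contact_force: [0.8, 0.1, -1.0]
grip_width: 50.4
finger_force: 0.0
```

```bash
python3 - <<'E'
from h import *
print(go([474,-256,200],0.2), go([474,-256,24],0.2))
E
```

```text
([-8.8, -362.5, 82.1], np.float64(2.726)) ([-8.6, -362.6, 258.1], np.float64(2.726))
```

shift_gripper:
  increments:
    - [[60, -2, -60, 0, 0.18], [60, -4, -120, 0, 0.36], [60, -6, -180, 0, 0.54], [60, -8, -240, 0, 0.72], [60, -8, -300, 0, 0.9]]

```text
time: 6.82
tool_pos: [485.7, -196.7, 439.3]
tcp_rot: [-3.14, -0.002, 2.02]
contact_force: [1.6, 0.5, -0.4]
grip_width: 59.9
finger_force: 0.0
```

shift_gripper:
  increments:
    - [[60, 0, 0, 0, 0.18], [60, 0, 0, 0, 0.36], [60, 0, 0, 0, 0.54], [60, 0, 0, 0, 0.72], [60, 0, 0, 0, 0.9]]

```text
time: 7.45
tool_pos: [486.3, -194.9, 439.2]
tcp_rot: [-3.138, -0.0, 1.12]
contact_force: [-0.5, -0.6, -0.2]
grip_width: 60.0
finger_force: 0.0
```

shift_gripper:
  increments:
    - [[60, 0, 0, 0, 0.18], [60, 0, 0, 0, 0.36], [60, 0, 0, 0, 0.54], [60, 0, 0, 0, 0.72], [60, 0, 0, 0, 0.926]]

```text
time: 8.07
tool_pos: [486.3, -194.9, 439.2]
tcp_rot: [-3.139, 0.002, 0.212]
contact_force: [-0.2, 0.3, -0.4]
grip_width: 59.9
finger_force: 0.0
```

```bash
python3 - <<'E'
from h import *
print(go([474,-256,100],0.2))
import cv2
for n in("top","side"):
    c=bot.capture(n); np.savez(f"{n}2.npz",**c); cv2.imwrite(f"pics/{n}2.png",c["color"][:,:,::-1])
a=cv2.imread("pics/top2.png")[110:270,60:220];b=cv2.imread("pics/side2.png")[100:260,150:310]
cv2.imwrite("pics/g2.png",cv2.resize(np.hstack([a,b]),None,fx=2.5,fy=2.5,interpolation=cv2.INTER_CUBIC))
E
```

```text
([-24.1, 57.9, 180.1], np.float64(0.012))
```

View pics/g2.png

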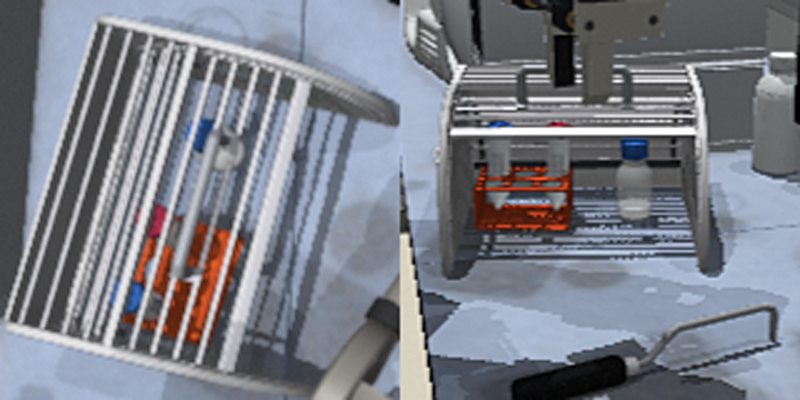

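The shutter is open, with its lower edge at (570,131) in the right-hand panel and its bar on top at (575,72). The rack's front face is fully visible at (477–571, 187–229), with both tubes in it, and the bottle at (634,185) still stands.

```bash
python3 - <<'E'
from h import *
import cv2
s=cv2.imread("pics/side2.png"); h=cv2.cvtColor(s,cv2.COLOR_BGR2HSV)
m=((h[...,0]<14)&(h[...,1]>150)&(h[...,2]>60)).astype(np.uint8)
m[:,:170]=0;m[:,230:]=0;m[:160]=0;m[200:]=0
ys,xs=np.nonzero(m);print(xs.min(),xs.max(),ys.min(),ys.max())
for y in range(ys.min(),ys.max()+1): print(y,int(m[y].sum()),np.nonzero(m[y])[0][[0,-1]])
big=cv2.resize(s[155:200,170:235],None,fx=10,fy=10,interpolation=cv2.INTER_CUBIC); cv2.imwrite("pics/rk.png",big)
t=cv2.imread("pics/top2.png"); h=cv2.cvtColor(t,cv2.COLOR_BGR2HSV)
m=((h[...,0]<14)&(h[...,1]>150)&(h[...,2]>60)).astype(np.uint8); m[:,:100]=0;m[:,170:]=0;m[:180]=0;m[265:]=0
for y in range(196,252,5):
    q=np.nonzero(m[y])[0]; print(y,q[[0,-1]] if len(q) else q, end=" ")
E
```

```text
179 218 167 191
167 18 [182 208]
168 10 [183 218]
169 7 [182 218]
170 14 [182 218]
171 38 [181 218]
172 17 [181 218]
173 9 [181 217]
174 14 [180 217]
175 38 [180 217]
176 14 [179 217]
177 6 [180 218]
178 6 [180 218]
179 6 [180 218]
180 6 [180 218]
181 7 [180 218]
182 31 [180 217]
183 26 [180 218]
184 36 [180 217]
185 37 [180 217]
186 34 [180 217]
187 38 [180 217]
188 37 [180 217]
189 38 [180 217]
190 37 [180 216]
191 36 [181 216]
196 [] 201 [139 142] 206 [119 156] 211 [117 155] 216 [116 153] 221 [114 151] 226 [123 150] 231 [128 148] 236 [110 146] 241 [119 145] 246 [135 139] 251 []
```

View pics/rk.png

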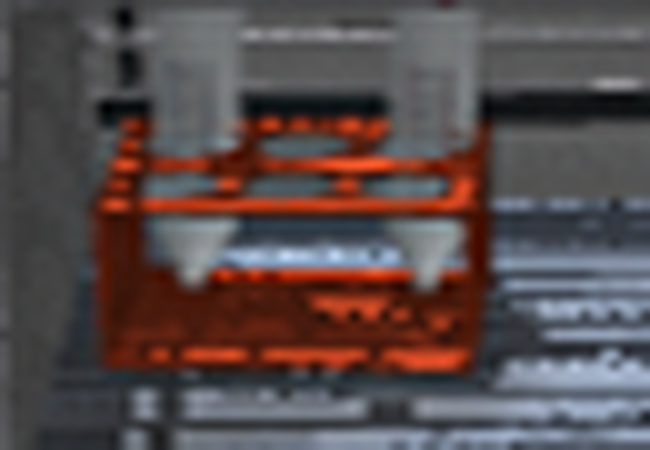

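shift_gripper:
  increments:
    - [[60, -8, 19, 40, 0.012], [60, -16, 38, 80, 0.012], [60, -24, 58, 120, 0.012], [60, -24, 58, 170, 0.012], [60, -24, 58, 180, 0.012]]

```text
time: 8.8
tool_pos: [474.3, -256.3, 257.3]
tcp_rot: [-3.135, 0.005, 0.209]
contact_force: [0.5, -0.7, -0.1]
grip_width: 59.8
finger_force: 0.0
```

```bash
python3 - <<'E'
from h import *
print(go([474,-256,24],0.2))
E
```

```text
([0.9, 1.1, 74.3], np.float64(0.009))
```

The crop shows the rack's front top bar from (100,205) to (490,205), its bottom edge at y≈369, and the middle front opening at about (290,185).

shift_gripper:
  increments:
    - [[60, 0, 1, 30, 0.009], [60, 1, 1, 60, 0.009], [60, 1, 1, 72, 0.009], [60, 1, 1, 74, 0.009]]

```text
time: 9.3
tool_pos: [477.0, -257.6, 187.2]
tcp_rot: [-3.142, -0.0, 0.199]
contact_force: [0.5, -1.1, 0.3]
grip_width: 60.5
finger_force: 0.0
```

shift_gripper:
  increments:
    - [[10, 0, 0, 0, 0], [10, 0, 0, 0, 0], [10, 0, 0, 0, 0], [10, 0, 0, 0, 0], [10, 0, 0, 0, 0]]

```text
time: 9.93
tool_pos: [476.7, -257.6, 187.1]
tcp_rot: [-3.142, -0.0, 0.197]
contact_force: [-0.3, 1.6, 4.6]
grip_width: 23.9
finger_force: 29.4
```

```bash
python3 - <<'E'
from h import *
def cc(P): P=np.array(P)-O; return np.array([P@ex,P@ey,P[2]]).round(1)
for p,z in [((179.6,175.1),54),((218.6,175.1),54),((180,191.6),0),((216.6,191.6),0)]: P=plane("side",p,z);print("side",z,P.round(1),cc(P))
for p in[(156.5,206),(152,221),(145.5,241)]:
  for z in(0,54): P=plane("top",p,z);print("top",z,P.round(1),cc(P))
# shift of open bar (top view) check: bar open ends
print(proj("top",cab(-11.7,62,205)),proj("top",cab(-11.7,-62,205)),proj("side",cab(-11.7,62,205)),proj("side",cab(-11.7,-62,205)))
for s in(1,-1): print("wall foot",proj("side",cab(-138,s*150,0)))
E
```

```text
side 54 [421.4 138.5  54. ] [ -5.2 125.3  54. ]
side 54 [536.6 110.3  54. ] [-8.3  6.7 54. ]
side 0 [419.3 137.    0. ] [ -7.1 127.    0. ]
side 0 [529.  109.7   0. ] [-10.5  13.9   0. ]
top 0 [527.9 110.8   0. ] [-9.7 15.3  0. ]
top 54 [522.5  98.6  54. ] [-22.6  18.   54. ]
top 0 [488.5 120.4   0. ] [-8.6 55.9  0. ]
top 54 [484.8 107.9  54. ] [-21.7  56.8  54. ]
top 0 [436.4 134.4   0. ] [ -6.  109.7   0. ]
top 54 [435.1 121.3  54. ] [-19.2 108.2  54. ]
[131.01208792 217.2062152 ] [146.31051513 162.54876614] [198.33498673 126.98896641] [241.15434917 126.91923202]
wall foot [166.95725414 210.23470269]
wall foot [273.42540355 208.69165715]
```

shift_gripper:
  increments:
    - [[10, 0, 0, -20, 0], [10, 0, 0, -50, 0], [10, 0, 0, -72, 0], [10, 0, 0, -72, 0]]

```text
time: 10.42
tool_pos: [477.1, -257.9, 259.9]
tcp_rot: [3.139, -0.002, 0.197]
contact_force: [-0.2, -0.3, -2.7]
grip_width: 23.7
finger_force: 29.4
```

```bash
python3 - <<'E'
from h import *
import cv2
print(go([396,-221,100],1.335), bot.get_obs()["grip_width"])
for n in("top","side"):
    c=bot.capture(n); cv2.imwrite(f"pics/{n}3.png",c["color"][:,:,::-1])
a=cv2.imread("pics/top3.png")[125:265,260:340];b=cv2.imread("pics/side3.png")[165:305,190:330]
cv2.imwrite("pics/g3.png",cv2.resize(np.hstack([a,b]),None,fx=3.6,fy=3.6,interpolation=cv2.INTER_CUBIC))
E
```

```text
([-72.6, -52.5, 0.7], np.float64(-1.138)) 23.67316226729745
```

View pics/g3.png

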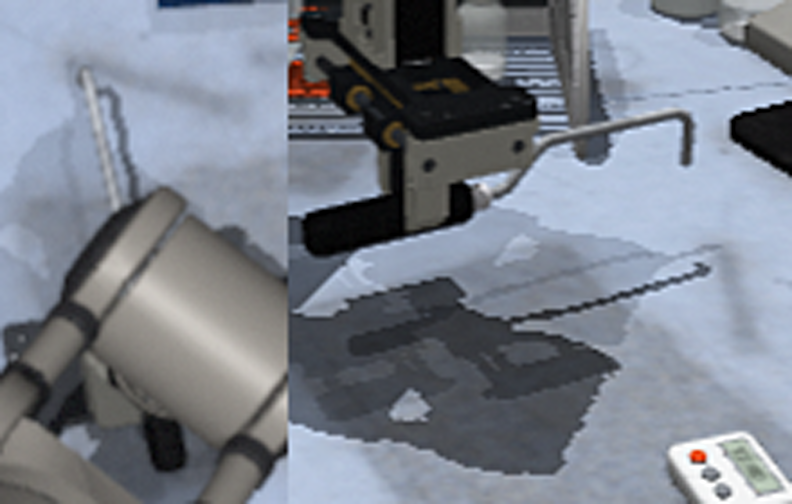

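The hook is held and lifted. Its bend is at (84,70) in the left panel and (686,115) in the right one, and the tip's lower end is at (687,163).

```bash
python3 - <<'E'
from h import *
o=bot.get_obs(); g=np.array(o["tool_pos"]); 
P,e=tri((282.9,143.9),(300.2,196.5)); print("bend",P.round(1),e)
Q=ray("side",(300.4,209.8)); 
# tip end: on vertical line below the bend
a,d=Q; s=((P-a)[:2]@d[:2])/(d[:2]@d[:2]); E=a+s*d; print("end",E.round(1))
v=P[:2]-g[:2]; yaw=o["tcp_rot"][2]; print("rel tool: dist",np.hypot(*v),"ang",np.arctan2(v[1],v[0])-yaw)
E
```

```text
bend [ 673.6 -211.7  107.3] 3.0708895370362184
end [ 674.7 -212.2   71.6]
rel tool: dist 202.42492998638937 ang 0.030663207210868237
```

shift_gripper:
  increments:
    - [[10, -15, -11, 0, -0.18], [10, -30, -22, 0, -0.36], [10, -45, -33, 0, -0.54], [10, -60, -44, 0, -0.72], [10, -72, -52, 0, -0.9]]

```text
time: 11.15
tool_pos: [395.0, -220.2, 257.5]
tcp_rot: [-3.139, -0.001, 1.103]
contact_force: [0.3, 0.1, -1.4]
grip_width: 23.8
finger_force: 29.7
```

shift_gripper:
  increments:
    - [[10, 0, 0, 0, -0.12], [10, 0, 0, 0, -0.238], [10, 0, 0, 0, -0.238]]

```text
time: 11.52
tool_pos: [395.7, -220.6, 257.7]
tcp_rot: [-3.14, -0.001, 1.334]
contact_force: [1.1, 0.1, -1.8]
grip_width: 23.9
finger_force: 29.7
```

```bash
python3 - <<'E'
from h import *
print(go([396,-221,100],1.335), bot.get_obs()["joint_positions"])
E
```

```text
([-0.5, 0.7, -1.3], np.float64(-0.001)) [-6.78092421e-01  4.02707139e-01  1.91000965e+00  9.95844285e-05
  8.30960079e-01 -4.41527527e-01]
```

shift_gripper:
  increments:
    - [[10, 20, 4, 0, 0], [10, 50, 4, 0, 0], [10, 85, 4, 0, 0], [10, 120, 4, 0, 0], [10, 150, 4, 0, 0]]

```text
time: 12.15
tool_pos: [434.8, -74.6, 258.1]
tcp_rot: [-3.14, -0.0, 1.333]
contact_force: [-0.0, -0.0, -1.6]
grip_width: 23.7
finger_force: 29.7
```

shift_gripper:
  increments:
    - [[10, 17, 0, 0, 0], [10, 27, 0, 0, 0], [10, 27, 0, 0, 0]]

```text
time: 12.52
tool_pos: [441.1, -49.3, 258.5]
tcp_rot: [-3.141, -0.0, 1.335]
contact_force: [0.4, -0.9, -1.5]
grip_width: 24.1
finger_force: 29.7
```

```bash
python3 - <<'E'
from h import *
import cv2
print(go([440.9,-49.5,98],1.335), bot.get_obs()["grip_width"])
for n in("top","side"):
    c=bot.capture(n); cv2.imwrite(f"pics/{n}4.png",c["color"][:,:,::-1])
a=cv2.imread("pics/top4.png")[180:260,100:180];b=cv2.imread("pics/side4.png")[130:210,170:250]
cv2.imwrite("pics/g4.png",cv2.resize(np.hstack([a,b]),None,fx=5,fy=5,interpolation=cv2.INTER_CUBIC))
E
```

```text
([-0.2, -0.1, 1.5], np.float64(0.0)) 24.051698348991874
```

View pics/g4.png

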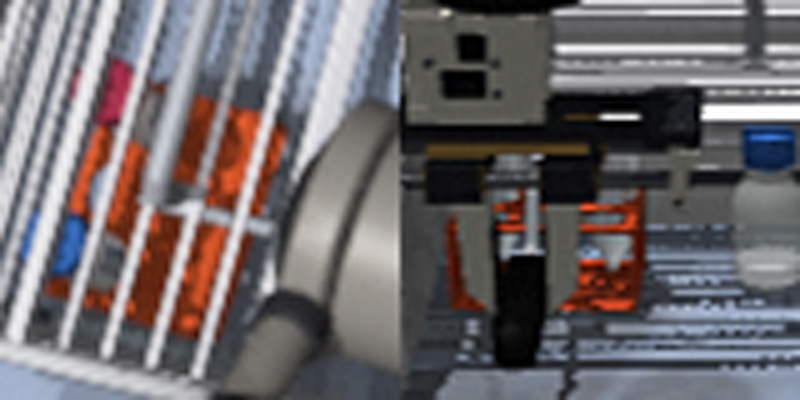

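In the left panel the rod runs from (270,228) to about (190,208), over the rack's middle column. In the right panel the rod at (533,210) sits in front of the rack, which spans (450–640, 190–305).

```bash
python3 - <<'E'
from h import *
n=np.array([-.9723,.2336]);d=np.array([.2336,.9723]);op=np.array([484.1,145.8])
for q in[(153.6,225.2),(137.6,221.2)]:
    P=plane("top",q,112);r=P[:2]-op;print("rod",P.round(1),"along",(r@d).round(1),"left",(r@n).round(1))
# rack edges in the top view at 55 and 0
for q in[(286,125),(220,332)]:
  p=(100+q[0]/5-.4,180+q[1]/5-.4)
  for z in(0,55):
    r=plane("top",p,z)[:2]-op;print("rack corner",z,"along",(r@d).round(1),"left",(r@n).round(1))
p=(170+(533-400)/5-.4,130+200/5-.4)
a,u=ray("side",p); g=np.array([441.1,-49.3])
# intersect with vertical plane through rod, report left offset at along -100
s=((op-100*d-a[:2])@d)/(u[:2]@d);X=a+s*u;print("rod side @-100",X.round(1),"left",((X[:2]-op)@n).round(1))
print("bend expected px",proj("top",[*op,110]))
E
```

```text
rod [471.1  90.1 112. ] along -57.2 left -0.3
rod [479.7 128.4 112. ] along -18.0 left 0.2
rack corner 0 along -23.6 left -54.5
rack corner 55 along -36.8 left -51.9
rack corner 0 along -21.2 left 57.3
rack corner 55 along -34.6 left 54.9
rod side @-100 [460.6  48.6 100.8] left 0.1
bend expected px [130.58884614 219.23291805]
```

shift_gripper:
  increments:
    - [[10, 0, 0, 10, 0], [10, 0, 0, 22, 0], [10, 0, 0, 34, 0], [10, 0, 0, 41, 0], [10, 0, 0, 41, 0]]

```text
time: 13.25
tool_pos: [441.0, -49.6, 217.1]
tcp_rot: [-3.14, -0.0, 1.335]
contact_force: [0.5, 0.4, -0.6]
grip_width: 23.6
finger_force: 29.7
```

shift_gripper:
  increments:
    - [[10, -6, 0, 0, 0], [10, -12, 0, 0, 0], [10, -20, 0, 0, 0], [10, -30, 0, 0, 0], [10, -42, 0, 0, 0]]

```text
time: 13.88
tool_pos: [431.1, -91.1, 217.9]
tcp_rot: [3.141, -0.0, 1.335]
contact_force: [0.2, 1.2, -1.3]
grip_width: 23.6
finger_force: 29.7
```

```bash
python3 - <<'E'
from h import *
import cv2
c=bot.capture("side")["color"]; h=cv2.cvtColor(c,cv2.COLOR_RGB2HSV)
m=((h[...,0]<14)&(h[...,1]>150)&(h[...,2]>60)); m[:,:160]=0;m[:,235:]=0;m[:160]=0;m[230:]=0
ys,xs=np.nonzero(m);print(xs.min(),xs.max(),ys.min(),ys.max())
E
```

```text
188 217 174 195
```

The rack is following the hook, so I'll keep pulling.

shift_gripper:
  increments:
    - [[10, -13, 0, 0, 0], [10, -27, 0, 0, 0], [10, -41, 0, 0, 0], [10, -55, 0, 0, 0], [10, -69, 0, 0, 0]]

```text
time: 14.55
tool_pos: [414.9, -158.5, 217.8]
tcp_rot: [-3.142, -0.0, 1.335]
contact_force: [-0.4, 1.3, -1.7]
grip_width: 23.8
finger_force: 29.7
```

shift_gripper:
  increments:
    - [[10, -14, 0, 0, 0], [10, -28, 0, 0, 0], [10, -42, 0, 0, 0], [10, -56, 0, 0, 0], [10, -70, 0, 0, 0]]

```text
time: 15.18
tool_pos: [398.6, -226.5, 217.8]
tcp_rot: [-3.142, -0.0, 1.335]
contact_force: [1.0, 0.8, -1.6]
grip_width: 23.8
finger_force: 29.7
```

shift_gripper:
  increments:
    - [[10, -14, 0, 0, 0], [10, -28, 0, 0, 0], [10, -42, 0, 0, 0], [10, -56, 0, 0, 0], [10, -70, 0, 0, 0]]

```text
time: 15.8
tool_pos: [382.3, -294.6, 217.8]
tcp_rot: [-3.142, -0.0, 1.335]
contact_force: [0.5, 1.9, -1.6]
grip_width: 23.5
finger_force: 29.7
```

shift_gripper:
  increments:
    - [[10, -14, 0, 0, 0], [10, -26, 0, 0, 0], [10, -34, 0, 0, 0], [10, -38, 0, 0, 0], [10, -38, 0, 0, 0]]

```text
time: 16.42
tool_pos: [373.7, -330.9, 217.8]
tcp_rot: [3.141, 0.0, 1.335]
contact_force: [-0.4, 0.2, -1.6]
grip_width: 23.7
finger_force: 29.7
```

```bash
cat >> h.py <<'E'
import cv2
def orange(n):
    c=bot.capture(n)["color"]; h=cv2.cvtColor(c,cv2.COLOR_RGB2HSV)
    m=((h[...,0]<14)&(h[...,1]>150)&(h[...,2]>60)).astype(np.uint8)
    k,l,s,_=cv2.connectedComponentsWithStats(cv2.dilate(m,np.ones((5,5)))); i=1+s[1:,4].argmax()
    return c,np.argwhere(m*(l==i))[:,::-1]
E
python3 - <<'E'
from h import *
for n in("top","side"):
    c,p=orange(n); cv2.imwrite(f"pics/{n}5.png",c[:,:,::-1]); r=cv2.minAreaRect(p.astype(np.float32)); print(n,len(p),np.int32(r[0]),r[1:],p.min(0),p.max(0))
    P=plane(n,r[0],30)-O; print("cab",P@ex,P@ey)
    if n=="top":
        for b in cv2.boxPoints(r):
            P=plane(n,b,0)-O; print("cab z0",(P@ex).round(),(P@ey).round())
E
```

```text
top 1118 [236 248] ((31.939001083374023, 46.80170822143555), 18.434946060180664) [215 226] [258 275]
cab -240.64037247949966 73.23888076153061
cab z0 -193.0 129.0
cab z0 -203.0 10.0
cab z0 -285.0 17.0
cab z0 -275.0 136.0
side 109 [202 206] ((26.0, 9.0), -0.0) [189 202] [215 211]
cab -179.9138873124452 49.04047001191669
```

shift_gripper:
  increments:
    - [[10, -8, 0, 0, 0], [10, -15, 0, 0, 0], [10, -15, 0, 0, 0], [10, -8, 0, 0, 0], [10, -6, 0, 0, 0]]

```text
time: 17.15
tool_pos: [372.4, -335.8, 217.7]
tcp_rot: [-3.141, -0.0, 1.336]
contact_force: [-0.7, -0.1, -1.6]
grip_width: 24.0
finger_force: 29.7
```

shift_gripper:
  increments:
    - [[10, 0, 0, -15, 0], [10, 0, 0, -35, 0], [10, 0, 0, -55, 0], [10, 0, 0, -60, 0], [10, 0, 0, -60, 0]]

```text
time: 17.77
tool_pos: [372.3, -336.4, 278.2]
tcp_rot: [3.141, 0.001, 1.335]
contact_force: [0.1, -0.3, -1.2]
grip_width: 23.8
finger_force: 29.7
```

shift_gripper:
  increments:
    - [[10, -20, 0, 0, 0], [10, -45, 0, 0, 0], [10, -65, 0, 0, 0], [10, -65, 0, 0, 0]]

```text
time: 18.27
tool_pos: [356.3, -401.8, 277.3]
tcp_rot: [3.142, 0.0, 1.333]
contact_force: [-0.3, -0.2, -1.8]
grip_width: 23.9
finger_force: 29.7
```

```bash
python3 - <<'E'
from h import *
print(go([490,-300,32],0.2))
c,p=orange("top"); cv2.imwrite(f"pics/top6.png",c[:,:,::-1]); r=cv2.minAreaRect(p.astype(np.float32)); print(r)
P=plane("top",r[0],30)-O; print("cab",P@ex,P@ey)
print("timer now/before"); 
c0=C["top"]["color"][165:200,355:395].astype(int); print(np.abs(c0-c[165:200,355:395]).mean(), plane("top",(302,125),0))
E
```

```text
([130.4, 105.9, 86.3], np.float64(1.133))
((242.45001220703125, 250.14999389648438), (31.939001083374023, 46.80170822143555), 18.434946060180664)
cab -256.5761722249323 73.75740668017878
timer now/before
10.350714285714286 [ 754.05501776 -267.34426885    0.        ]
```

shift_gripper:
  increments:
    - [[10, 0, 10, 0, 0.18], [10, 20, 30, 0, 0.36], [10, 50, 50, 0, 0.54], [10, 90, 80, 0, 0.72], [10, 130, 106, 0, 0.9]]

```text
time: 18.95
tool_pos: [491.5, -296.6, 277.6]
tcp_rot: [-3.141, 0.0, 0.429]
contact_force: [-0.1, -0.5, -1.7]
grip_width: 23.9
finger_force: 29.7
```

shift_gripper:
  increments:
    - [[10, 0, 0, 0, 0.12], [10, 0, 0, 0, 0.233], [10, 0, 0, 0, 0.233]]

```text
time: 19.32
tool_pos: [490.5, -297.4, 277.6]
tcp_rot: [-3.141, 0.0, 0.204]
contact_force: [-0.9, 0.1, -1.9]
grip_width: 23.8
finger_force: 29.7
```

```bash
python3 - <<'E'
from h import *
print(go([490,-300,28],0.2))
E
```

```text
([-0.9, 2.7, 90.6], np.float64(0.004))
```

shift_gripper:
  increments:
    - [[10, 0, 0, 30, 0], [10, 0, 0, 60, 0], [10, 0, 0, 80, 0], [10, 0, 0, 88, 0], [10, 0, 0, 90, 0]]

```text
time: 19.95
tool_pos: [490.5, -298.0, 187.8]
tcp_rot: [-3.141, 0.0, 0.203]
contact_force: [-0.4, -0.3, -1.3]
grip_width: 24.2
finger_force: 29.7
```

shift_gripper:
  increments:
    - [[10, 0, 0, 0, 0], [40, 0, 0, 0, 0], [55, 0, 0, 0, 0], [55, 0, 0, -10, 0], [55, 0, 0, -40, 0]]

```text
time: 20.58
tool_pos: [490.2, -297.7, 227.7]
tcp_rot: [-3.139, 0.002, 0.202]
contact_force: [0.7, -0.4, -0.2]
grip_width: 54.0
finger_force: 0.0
```

```bash
python3 - <<'E'
from h import *
print(bot.get_obs()["joint_positions"])
print("bar open",cab(-11.7,-35,205),cab(-11.7,0,205))
print(go([490,-300,280],-0.2156), go([490,-300,280],2.926))
E
```

```text
[-6.79420258e-01  6.21445149e-01  1.59924538e+00  1.18363387e-04
  9.23682887e-01  6.88963464e-01]
bar open [576.59425682  98.04681832 205.        ] [542.39856287 105.50701372 205.        ]
([-0.7, 2.1, -211.3], np.float64(0.418)) ([-0.7, 2.1, -211.3], np.float64(-2.724))
```

shift_gripper:
  increments:
    - [[55, 0, 0, -60, 0.15], [55, 0, 0, -120, 0.3], [55, 0, 0, -195, 0.418], [55, 0, 0, -195, 0.418]]

```text
time: 21.08
tool_pos: [490.6, -297.9, 428.8]
tcp_rot: [3.137, -0.009, -0.216]
contact_force: [-0.2, -0.3, -0.9]
grip_width: 55.0
finger_force: 0.0
```

```bash
python3 - <<'E'
from h import *
for n in("top","side"):
    c=bot.capture(n); np.savez(f"{n}7.npz",**c); cv2.imwrite(f"pics/{n}7.png",c["color"][:,:,::-1])
G=O-11.7*ex+2.5*ex-25*ey
print(G,go([G[0],G[1],261],-0.2156),go([G[0],G[1],211],-0.2156))
a=cv2.imread("pics/top7.png")[110:290,60:350];b=cv2.imread("pics/side7.png")[100:280,150:330]
cv2.imwrite("pics/g7.png",cv2.resize(np.hstack([a,b]),None,fx=1.7,fy=1.7,interpolation=cv2.INTER_CUBIC))
E
```

```text
[567.35692965 102.62085229   0.        ] ([-10.7, -407.9, 4.3], np.float64(0.001)) ([-10.9, -408.0, 54.3], np.float64(0.001))
```

View pics/g7.png

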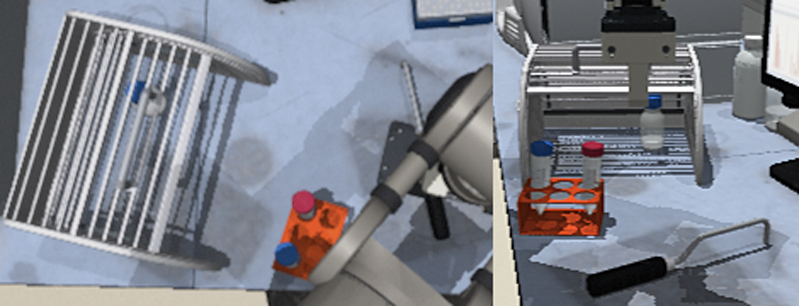

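The rack stands on the bench at about (310,240) in front of the cabinet with both tubes upright. The hook lies flat on the bench, the bottle still stands inside, and the shutter is open. Next I'll check the open bar's position numerically.

```bash
python3 - <<'E'
from h import *
for a,b in [((134,220),(198,128.8)),((150,166),(242,128.8))]:
    P,e=tri(a,b); r=P-O; print(P.round(1),round(e,1),"cab",(r@ex).round(1),(r@ey).round(1))
# bar profile along a line in cab x at z=205, y=-25 and y=+25
im=np.load("top7.npz")["color"].mean(2).astype(np.float32)
for y in(-40,-25,0,25):
    s=[]
    for x in range(-50,30,4):
        p=proj("top",cab(x,y,205)); s.append(int(cv2.getRectSubPix(im,(1,1),(float(p[0]),float(p[1])))[0,0]))
    print(y,s)
E
```

```text
[477.9 112.7 201.3] 3.6 cab -18.4 64.5
[599.7  84.  201.2] 7.2 cab -20.5 -60.6
-40 [202, 109, 79, 112, 147, 150, 165, 180, 158, 134, 189, 153, 123, 130, 125, 210, 158, 106, 99, 144]
-25 [206, 103, 88, 106, 140, 152, 142, 131, 144, 134, 189, 157, 151, 140, 130, 206, 160, 111, 101, 146]
0 [205, 102, 80, 120, 146, 149, 111, 119, 147, 131, 192, 168, 156, 139, 124, 210, 158, 112, 98, 141]
25 [203, 82, 69, 99, 126, 145, 94, 93, 132, 129, 192, 163, 155, 140, 121, 217, 159, 125, 102, 120]
```

shift_gripper:
  increments:
    - [[55, -1, -55, 0, 0], [55, -2, -115, 0, 0], [55, -4, -175, 0, 0], [55, -6, -235, 0, 0], [55, -8, -290, 0, 0]]

```text
time: 21.8
tool_pos: [544.6, -10.9, 420.7]
tcp_rot: [3.142, 0.004, -0.215]
contact_force: [1.3, 0.2, -0.3]
grip_width: 54.7
finger_force: 0.0
```

```bash
python3 - <<'E'
from h import *
G=O-11.7*ex+2.5*ex-25*ey
print(go([G[0],G[1],261],-0.2156))
E
```

```text
([-1.3, -115.8, 0.7], np.float64(0.001))
```

shift_gripper:
  increments:
    - [[55, -1, -40, 0, 0], [55, -1, -80, 0, 0], [55, -1, -109, 0, 0], [55, -1, -109, 20, 0], [55, -1, -109, 49, 0]]

```text
time: 22.42
tool_pos: [566.8, 94.3, 371.6]
tcp_rot: [3.141, 0.002, -0.214]
contact_force: [1.0, 0.3, -1.2]
grip_width: 54.7
finger_force: 0.0
```

shift_gripper:
  increments:
    - [[3, 0, 0, 2, 0], [3, 0, 0, 2, 0], [3, 0, 0, 2, 0], [3, 0, 0, 2, 0], [3, 0, 0, 2, 0]]

```text
time: 23.05
tool_pos: [567.3, 93.8, 372.4]
tcp_rot: [-3.141, -0.001, -0.216]
contact_force: [0.5, 0.6, 0.2]
grip_width: 11.0
finger_force: 30.0
```

```bash
python3 - <<'E'
from h import *
o=bot.get_obs(); r=np.array(o["tool_pos"])-O; print("cab",(r@ex).round(1),(r@ey).round(1),r[2]-159)
E
```

```text
cab -17.9 -26.8 213.38086964606356
```

shift_gripper:
  increments:
    - [[3, 0, 10, 1.5, 0], [3, 0, 20, 3.6, 0], [3, 0, 36.3, 8.5, 0], [3, 0, 52, 14.9, 0], [3, 0, 67, 22.9, 0]]

```text
time: 23.68
tool_pos: [552.4, 26.9, 348.3]
tcp_rot: [3.141, 0.001, -0.216]
contact_force: [1.0, 1.0, 1.6]
grip_width: 10.9
finger_force: 30.0
```

shift_gripper:
  increments:
    - [[3, 0, 14.2, 9.5, 0], [3, 0, 27.3, 20.3, 0], [3, 0, 39.3, 32.4, 0], [3, 0, 50, 45.6, 0], [3, 0, 50, 45.6, 0]]

```text
time: 24.3
tool_pos: [541.8, -21.5, 301.9]
tcp_rot: [3.141, 0.002, -0.217]
contact_force: [-1.9, -0.9, 0.8]
grip_width: 11.0
finger_force: 30.0
```

shift_gripper:
  increments:
    - [[3, 0, 5, 7, 0], [3, 0, 9.4, 14.3, 0], [3, 0, 15, 24.8, 0], [3, 0, 19, 34, 0], [3, 0, 19, 34, 0]]

```text
time: 24.92
tool_pos: [537.8, -39.4, 268.4]
tcp_rot: [3.142, 0.002, -0.216]
contact_force: [-4.8, 1.4, -0.6]
grip_width: 11.3
finger_force: 30.0
```

shift_gripper:
  increments:
    - [[26, 0, 0, 0, 0], [26, 0, 0, 0, 0], [26, 0, 0, -15, 0], [26, 0, 0, -60, 0], [26, 0, 0, -120, 0]]

```text
time: 25.55
tool_pos: [537.8, -39.1, 390.9]
tcp_rot: [-3.142, 0.001, -0.216]
contact_force: [1.7, -0.3, -0.6]
grip_width: 25.8
finger_force: 0.0
```

shift_gripper:
  increments:
    - [[26, 0, 0, -60, 0], [26, 0, 0, -60, 0], [26, 0, 0, -60, 0], [26, 0, 0, -60, 0], [26, 0, 0, -60, 0]]

```text
time: 26.18
tool_pos: [538.0, -39.2, 448.2]
tcp_rot: [-3.142, 0.002, -0.216]
contact_force: [0.4, 0.4, -0.3]
grip_width: 26.1
finger_force: 0.0
```

```bash
python3 - <<'E'
from h import *
for n in("top","side"):
    c=bot.capture(n); np.savez(f"{n}8.npz",**c)
print(proj("side",cab(-163.7,62,82)),proj("side",cab(-163.7,-62,82)))
s=np.load("side8.npz")["color"].mean(2).astype(int); s0=C["side"]["color"].mean(2).astype(int)
for x in(200,215,230): print(x,"now",s[175:205,x].tolist(),"\n   0",s0[175:205,x].tolist())
E
```

```text
[196.73235414 186.42978816] [243.01668538 185.92704487]
200 now [107, 105, 106, 101, 84, 191, 102, 130, 104, 141, 216, 114, 69, 59, 65, 84, 144, 122, 72, 102, 100, 98, 124, 41, 125, 118, 83, 93, 91, 88] 
   0 [42, 58, 109, 97, 86, 209, 117, 70, 38, 107, 226, 117, 65, 55, 67, 84, 72, 78, 79, 110, 108, 98, 118, 75, 145, 159, 110, 86, 83, 83]
215 now [132, 94, 103, 103, 156, 168, 109, 150, 143, 177, 170, 99, 49, 47, 52, 68, 132, 155, 111, 86, 100, 101, 131, 55, 126, 146, 88, 93, 88, 88] 
   0 [44, 45, 123, 129, 130, 199, 131, 46, 27, 120, 218, 116, 57, 54, 67, 92, 75, 39, 79, 105, 105, 106, 125, 76, 123, 169, 125, 101, 82, 84]
230 now [91, 89, 101, 97, 205, 155, 104, 152, 150, 154, 159, 107, 61, 68, 73, 111, 183, 195, 156, 115, 91, 129, 152, 67, 169, 57, 100, 104, 87, 89] 
   0 [86, 86, 98, 91, 200, 197, 111, 143, 142, 168, 181, 109, 56, 69, 69, 105, 175, 188, 183, 127, 93, 148, 175, 80, 159, 80, 129, 117, 81, 85]
```

shift_gripper:
  increments:
    - [[60, 0, -40, -20, 0], [60, 0, -40, -20, 0], [60, 0, -40, -20, 0], [60, 0, -40, -20, 0], [60, 0, -40, -20, 0]]
  lines: "1,1"

```text
time: 26.9
```

```bash
python3 - <<'E'
from h import *
S=bot.capture("side")["color"]; s=S.mean(2); s0=C["side"]["color"].mean(2)
# shift of shutter stripes and timer vs the first picture
for k,(y0,y1,x0,x1) in {"shutter low":(178,210,232,262),"timer":(285,315,292,335),"bottle":(150,182,235,255)}.items():
    r=cv2.matchTemplate(s[y0-6:y1+6,x0-6:x1+6].astype(np.float32),s0[y0:y1,x0:x1].astype(np.float32),cv2.TM_CCOEFF_NORMED)
    _,v,_,p=cv2.minMaxLoc(r); print(k,round(v,3),p[0]-6,p[1]-6)
c,p=orange("top"); r=cv2.minAreaRect(p.astype(np.float32)); P=plane("top",r[0],30)-O; print("rack cab",P@ex,P@ey)
h=cv2.cvtColor(S,cv2.COLOR_RGB2HSV)
for nm,m in {"blue":(abs(h[...,0].astype(int)-110)<10)&(h[...,1]>170)&(h[...,2]>80),"red":((h[...,0]>165))&(h[...,1]>150)&(h[...,2]>80)}.items():
    m=m.astype(np.uint8); m[:120]=0;m[260:]=0;m[:,290:]=0
    k,l,st,ce=cv2.connectedComponentsWithStats(m); print(nm,[(st[i,4],ce[i].round(0).tolist()) for i in range(1,k) if st[i,4]>15])
E
```

```text
shutter low 0.768 0 0
timer 1.0 0 0
bottle 0.811 0 0
rack cab -255.61546708913244 73.81851770256809
blue [(np.int32(28), [243.0, 156.0]), (np.int32(46), [178.0, 185.0])]
red [(np.int32(42), [209.0, 185.0])]
```

```bash
python3 -c "
from plant import bot; print(bot.close_job())"
```

```text
the job is handed in; nothing more can be done
None
```

The job is handed in at about 27 s; the last camera images show the shutter shut, the rack in front of the cabinet with both tubes upright, the hook on the bench, and the bottle and timer unmoved.

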